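Index the swivel vise and load a counterweight tube

ROBOT

A 6-joint arm with a two-finger parallel gripper is mounted at the origin on the work surface. World frame = base frame: x ahead of the robot, y to its left, z up, the work surface at z = 0. Lengths are in m, angles in rad, forces in N, time in s.
With the tool pointing down it reaches from about 0.35 to 0.775 m from the base axis. Payload 7.3 kg.
Tool frame: the origin (TCP) lies on the centre line of the jaws, within the pads' length; the fingertips stand tip_reach ahead of it and the grasp point (between the pads) lies 6 mm ahead of it (tip_reach is the distance from the TCP to the fingertips, in m); x points along the fingers, y is the direction in which the jaws open and shut, and the axes are right-handed (so a half turn about x gives the same grasp; the last joint's range is limited). The gripper opens to 92 mm and grips with 3 to 60 N. Pads are 19 mm wide; open, the fingers measure 130 mm over their backs; the gripper's body (75 mm by 190 mm) begins 47 mm behind the grasp point.
Start: joints at [1.069, 0.342, 1.524, -0, 1.275, -0.146], TCP at [0.183, 0.492, 0.252] pointing down, gripper open.
Joint ranges: [-2.53, 2.53], [-0.77, 2.02], [0.04, 2.7], [-1, 4.14], [0.28, 2.66], [-3.11, 3.11]. Speed limits (rad/s): [2.57, 2.57, 3.14, 3.14, 3.14, 3.14].

INTERFACE

Orientations are given as [roll, pitch, yaw] about the fixed x, y, z axes, in that order (R = Rz(yaw) Ry(pitch) Rx(roll)).
In Python, from cell import observe, read_camera, get_calibration, hand_in, tip_reach gives the robot as it stands. The module is installed in compiled form; this text tells all that it offers.
- The arm moves only by the shell command python3 -m crank 'ROWS' [FORCE]. ROWS is JSON, a list of rows, each an object of numbers: "fingers": the opening, from -1 (shut) to 1 (fully open); "tx", "ty", "tz": the shift along the tool's x, y, z in units of 40 mm (1.0 is 40 mm); "roll": the turn about the tool's x in units of 10 degrees (1.0 is 10 degrees). In form: [{"fingers": .., "tx": .., "ty": .., "tz": .., "roll": ..}, ...]. A call has exactly 8 rows; each row is the pose to reach, as a shift and turn from the pose commanded when the call began, along the tool's axes at that moment; what a row does not reach only later rows make up. A row lasts 1/8 s, in which the tool goes at most 62.5 mm and 10.7 degrees, less where a joint would pass 70% of its speed; a pose out of reach is approached as far as the arm can. A call with a gripper value outside its range is refused whole. The fingers move at their own pace and stop on an object; FORCE is the grip in N (left out, the last holds). Time passes only in rows, so rows that repeat a pose let the fingers close, or fill a call up. It gives the time, the measured TCP pose, the force and the opening at its end, in the units of the state.
- observe(): the state, without advancing time (a new reading comes with each control period).
- read_camera(name): name is "scene" or "side" or "wrist"; returns (picture, depth): 400x640x3 uint8, red, green, blue; 400x640 float32, m along the optical axis (not along the pixel's ray), 0 where there is no reading.
- get_calibration(name): a dict with "vertical_fov" (degrees; the focal length in pixels is half the picture's height over the tangent of half this angle, whatever the lens; pixels are square), "cx", "cy" (the principal point, pixels), "pose" (4x4, takes a point from camera to world coordinates); the wrist camera has in their place "T_tool_cam" (4x4, takes a point from camera to tool coordinates, whose origin is the TCP and whose axes are the tool frame's). Camera axes: x right, y down, z forward; pixel columns grow to the right and rows downward; lengths in m; the calibration is good to about 2 mm. A picture is of the moment at which its call begins: read the wrist's pose just before it. get_calibration takes no time and is no camera call.
- hand_in(): hands the job in, once; it reports no verdict.
The state is a dict: "time": time; "qpos": joint angles; "qvel": joint speeds; "joint_efforts": joint torques, N m; "tool_pos": TCP position; "tool_rot": TCP orientation; "contact_force": force on the tool from outside, world axes, zero at the start; "torque": the same for the moment, N m; "opening": finger opening in m.
Only numpy, scipy, OpenCV 4.12 (cv2) and the standard library are available. Lean on these libraries where they do the work, as an engineer would, in place of code of your own. Each camera call takes 0.05 s, during which the arm holds its last target. There are 200 camera calls.

TASK

Swing the bench vise anticlockwise (seen from above) to the 30 degree notch of its base - two clicks past the broad zero line, 15 degrees a click - so that the mouth of the counterweight tube in its jaws comes round to face the slugs. Then slide the two steel slugs from the wooden rest into the tube, one behind the other, until the first is hard against the closed end and the second against the first. Leave the vise in that notch and do not disturb the other tools on the bench.

Things in the scene. Friction and masses are not known exactly. Their poses are not given: they have to be found in the camera images.
- vise (a joint): Vise angle on its base, rad, + anticlockwise from above; 0 = plunger bracket on the broad zero line. A spring plunger clicks every 0.2618 (15 deg); +0.524 is wanted. Starts 2 to 5 clicks short (-0.785 to 0; drawn off a notch it snaps into the nearest, or rarely hangs on a tooth). About 1.4 N m carries it over a tooth; past the crest, half way, it snaps into the next notch and stays. Stops at +-1.06.
- vise_pivot (a point): Point on the vise's swivel axis at bench level, axes turning with the vise. Grey vise 280 mm long: anvil tail to its +x, moving jaw and tommy bar (180 mm, crosswise, 138 mm out) to its -x; jaws 100 mm wide (x -92 to +8 mm), top 136 mm up. Flange 192 mm across, 14 mm thick, a white line at every click. Index plunger juts to +y, 125 mm out, under 36 mm high.
- vise_tail (a point): Centre of the anvil tail, 105 mm from the swivel axis, 79 mm up, axes as the vise's: a block with flat upright sides, 50 mm wide (y), from 32 to 130 mm out (x), 60 to 100 mm high, clear beneath beyond the flange. A fingertip on its side swings the vise: pushing its -y side towards +y turns it anticlockwise.
- tube_mouth (a point): Centre of the mouth of the counterweight tube, a steel pipe clamped level across the jaws, 125 mm up; axes as the vise's: +y points out of the mouth along the tube. Bore 36 mm, outside 46 mm, 150 mm deep; the last 40 mm stand out of the jaws. A slug lies on the bore's floor, 5 mm under the axis. The tube is 42 mm off the swivel axis: a push over about 25 N can click the vise round.
- slug_a_center (a point): Centre of a round steel slug, 26 mm thick, 80 mm long, 0.33 kg, lying level along its x axis, ends alike, centre 45.5 mm above the bench on the rest. Either slug may go first. Both home, the last stands 10 mm out of the mouth (its centre 30 mm inside, the other's 110 mm). Fingers do not fit into the bore: hold it near its rear end to enter it, then push its end face.
- slug_b_center (a point): Centre of the other slug, the same in all.
- rest: Notched hardwood rest, fixed, slugs side by side along its x at y = +45 and -45 mm; origin under its centre. Base 72 x 174 mm, 12 mm thick; two upright rails, 8 mm thick, at x = +-10 mm, up to 40 mm high. From 14 mm either side of its middle a slug overhangs freely: it can be taken there from above, across its thickness.
- jacks: Steel jacks (two blades on a bow spring), 320 x 70 mm, lying to the right; leave alone.
- paddle: Wooden paddle, blade 150 x 85 mm, with a round handle, lying to the left; leave alone.
- wax_tin: Round metal wax tin, 79 mm across, 42 mm high, standing on the far side; leave alone.
Not all that is in view belongs to the job. Leave any pink look-alike of the part that bears slug_a_center alone. Leave any green or pink look-alike of the part that bears slug_b_center alone.

How it is judged:
On the way, in this order (a step that is already met when the one before it is completed fails the run):
1. the vise rests in its 30 degree notch (value of joint vise between 0.46 and 0.587 rad and velocity of joint vise between -0.1 and 0.1 rad/s), for 0.2 s.
2. a first slug has gone into the tube by more than half its length (((y of slug_a_center in the frame of tube_mouth below -0.006 m and x of slug_a_center in the frame of tube_mouth between -0.01 and 0.01 m and z of slug_a_center in the frame of tube_mouth between -0.01 and 0.01 m) or (y of slug_b_center in the frame of tube_mouth below -0.006 m and x of slug_b_center in the frame of tube_mouth between -0.01 and 0.01 m and z of slug_b_center in the frame of tube_mouth between -0.01 and 0.01 m))), for 0.2 s.
At the end, for the whole second after the job is handed in: The vise rests in its 30 degree notch (0.524 rad, within 0.063), both slugs lie in the tube, the first within 5 mm of the closed end and the second within 5 mm of home behind it (about 10 mm of it stands out of the mouth), all at rest and let go (value of joint vise between 0.46 and 0.587 rad and y of each of slug_a_center, slug_b_center in the frame of tube_mouth below -0.025 m and x of slug_a_center in the frame of tube_mouth between -0.01 and 0.01 m and z of slug_a_center in the frame of tube_mouth between -0.01 and 0.01 m and x of slug_b_center in the frame of tube_mouth between -0.01 and 0.01 m and z of slug_b_center in the frame of tube_mouth between -0.01 and 0.01 m and y of any of slug_a_center, slug_b_center in the frame of tube_mouth below -0.105 m and linear speed of each of slug_a, slug_b below 0.02 m/s and velocity of joint vise between -0.05 and 0.05 rad/s); the robot touches nothing.
It fails at once if the jacks was pushed more than 40 mm (distance of jacks from where it was at the start of the episode above 0.04 m).
It fails at once if the paddle was pushed more than 40 mm (distance of paddle from where it was at the start of the episode above 0.04 m).
It fails at once if the wax tin was pushed more than 40 mm (distance of wax_tin from where it was at the start of the episode above 0.04 m).
It also fails if it takes over 62 s, if anything falls off the work surface, if the arm or the gripper's body presses on something with over 40 N, if the wrist force passes 120 N, or if a joint passes its speed limit or range.

## Working session

There is one attempt and no reset: what is moved stays moved. The work goes in short steps, Python scripts to look and compute and a shell command to move; the robot and the scene stay as the last step left them, time stands still between calls to the robot, and variables do not carry over. Pictures are saved under pics/ and viewed, about 8 in all and at most 12, crops included, and the job is handed in when it is done.

```bash
mkdir -p pics; cat > h.py <<'E'
import numpy as np, cv2
from cell import *
from scipy.spatial.transform import Rotation as R
np.set_printoptions(precision=4,suppress=True)
def grab(name):
    s=observe(); p,d=read_camera(name); c=get_calibration(name)
    if name=="wrist":
        T=np.eye(4); T[:3,:3]=R.from_euler('xyz',s['tool_rot']).as_matrix(); T[:3,3]=s['tool_pos']
        T=T@c['T_tool_cam']
    else: T=np.array(c['pose'])
    f=200/np.tan(np.radians(c['vertical_fov']/2))
    return p,d,T,f,c['cx'],c['cy']
def cloud(g):
    p,d,T,f,cx,cy=g; v,u=np.mgrid[:400,:640]
    P=np.stack([(u-cx)*d/f,(v-cy)*d/f,d],-1)@T[:3,:3].T+T[:3,3]
    P[d<=0]=np.nan; return P
def save(n,im): cv2.imwrite('pics/'+n,im[...,::-1])
E
python3 - <<'E'
from h import *
print(tip_reach, observe())
for n in("scene","side"):
    g=grab(n); save(n+'0.png',g[0]); np.savez(n+'0.npz',P=cloud(g),p=g[0],d=g[1]); print(n,g[2],g[3:], (g[1]<=0).mean())
print(get_calibration("wrist"))
E
```

```text
0.025 {'time': 0.0, 'qpos': array([ 1.069 ,  0.3427,  1.525 ,  0.    ,  1.2754, -0.146 ]), 'qvel': array([-0.0008,  0.    ,  0.0011, -0.001 , -0.0002, -0.0003]), 'joint_efforts': array([  0.0007, -43.1243, -24.4225,   0.0718,   0.0558,  -0.0002]), 'tool_pos': array([0.1827, 0.4918, 0.2511]), 'tool_rot': array([-1.7217,  1.5693, -2.0775]), 'contact_force': array([-0.2651, -0.3402, -0.2709]), 'torque': array([ 0.0096,  0.0309, -0.0182]), 'opening': 0.09189007108799}
scene [[-0.1206  0.5828 -0.8036  1.3517]
 [ 0.9927  0.0713 -0.0974  0.1115]
 [ 0.0005 -0.8095 -0.5872  0.7324]
 [ 0.      0.      0.      1.    ]] (np.float64(416.6574437506214), 317.595336612824, 200.41807860007788) 0.0039765625
side [[ 0.8942 -0.263   0.3624  0.1891]
 [-0.4475 -0.5529  0.7029 -0.6237]
 [ 0.0155 -0.7907 -0.612   0.6697]
 [ 0.      0.      0.      1.    ]] (np.float64(392.8047401836308), 316.724889686717, 200.1932130788209) 0.0040078125
{'vertical_fov': 62.691011333796986, 'cx': 316.2569602785177, 'cy': 195.41059283678308, 'T_tool_cam': array([[-0.0005, -0.2712,  0.9625, -0.1329],
       [ 1.    , -0.0016,  0.    , -0.0004],
       [ 0.0015,  0.9625,  0.2712, -0.0734],
       [ 0.    ,  0.    ,  0.    ,  1.    ]])}
```

View pics/scene0.png

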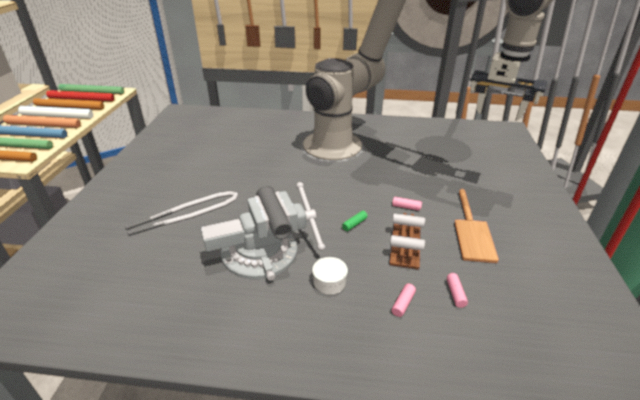

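View pics/side0.png

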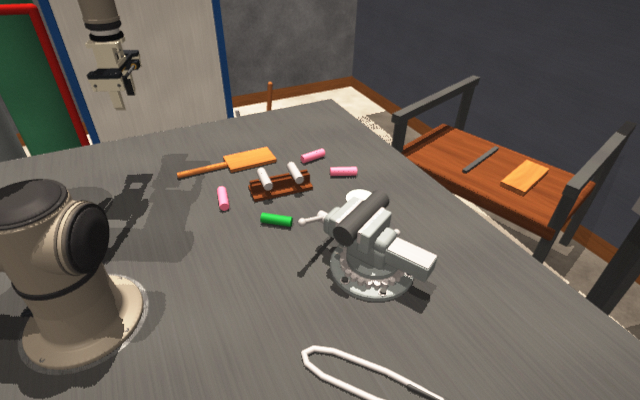

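The steel slugs are the two grey ones on the rest, at scene (408,220) and (407,243). The pink ones at (407,203), (404,300) and (457,290) and the green one at (355,220) are look-alikes lying on the bench. I'll build a top-down map from both clouds.

```bash
python3 - <<'E'
from h import *
x0,x1,y0,y1=0.25,0.85,-0.35,0.35; s=1000
im=np.zeros((600,700,3),np.uint8); z=np.full((600,700),-1.)
for n in("scene","side"):
    a=np.load(n+'0.npz'); P=a['P'].reshape(-1,3); c=a['p'].reshape(-1,3)
    k=np.isfinite(P[:,0])&(P[:,2]<.25)&(P[:,2]>-.02); P=P[k];c=c[k]
    o=np.argsort(P[:,2]); P=P[o];c=c[o]
    for (x,y,h),cc in zip(P,c):
        u=int((y1-y)*s);v=int((x1-x)*s)
        if 0<=u<699 and 0<=v<599:
            m=h>z[v:v+2,u:u+2]
            z[v:v+2,u:u+2][m]=h; im[v:v+2,u:u+2][m]=cc
for i in range(0,700,100): im[:,i]=(im[:,i]//2+[0,60,60])
for i in range(0,600,100): im[i]=(im[i]//2+[0,60,60])
save('top0.png',im)
for n,L in(("scene",[(222,235),(205,240),(240,225),(272,210),(268,192),(278,228),(330,268),(408,220),(393,219),(424,223),(407,243),(391,242),(424,246),(355,220),(407,203),(270,272)]),("side",[(264,179),(295,173),(260,170),(270,187),(370,210),(390,196),(343,236)])):
    P=np.load(n+'0.npz')['P']
    for u,v in L: print(n,u,v,np.nanmedian(P[v-1:v+2,u-1:u+2].reshape(-1,3),0))
E
```

```text
scene 222 235 [ 0.6465 -0.1976  0.0974]
scene 205 240 [ 0.6647 -0.2329  0.0949]
scene 240 225 [ 0.6082 -0.165   0.1004]
scene 272 210 [ 0.5999 -0.0865  0.1461]
scene 268 192 [ 0.5302 -0.111   0.1467]
scene 278 228 [ 0.6177 -0.07    0.1078]
scene 330 268 [0.6676 0.0575 0.0424]
scene 408 220 [0.4815 0.2432 0.0539]
scene 393 219 [0.476  0.2074 0.0495]
scene 424 223 [0.4244 0.2973 0.0011]
scene 407 243 [0.572  0.2359 0.0528]
scene 391 242 [0.5672 0.2003 0.0498]
scene 424 246 [0.5179 0.2889 0.0012]
scene 355 220 [0.458  0.1059 0.0224]
scene 407 203 [0.3587 0.251  0.0207]
scene 270 272 [ 0.6865 -0.0799  0.0309]
side 264 179 [0.4638 0.2279 0.0566]
side 295 173 [0.5528 0.2189 0.0555]
side 260 170 [0.4702 0.2737 0.0569]
side 270 187 [0.4726 0.2047 0.0424]
side 370 210 [ 0.5887 -0.0975  0.1425]
side 390 196 [ 0.7833  0.0729 -0.001 ]
side 343 236 [ 0.5065 -0.1276  0.1251]
```

View pics/top0.png

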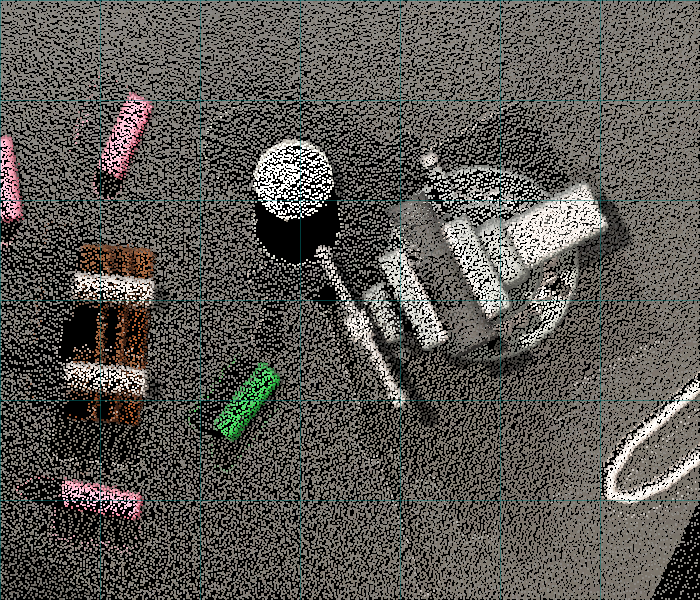

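```bash
cat >> h.py <<'E'
def go(x,y,z,ang=None,s=None):
    """units tx,ty,tz,roll from present pose to TCP x,y,z with tool-y axis at world angle ang (deg, mod 180)"""
    s=s or observe(); M=R.from_euler('xyz',s['tool_rot']).as_matrix(); p=np.array(s['tool_pos'])
    d=M.T@(np.array([x,y,z])-p)/.04
    cur=np.degrees(np.arctan2(M[1,1],M[0,1])); r=0
    if ang is not None: r=-((ang-cur+90)%180-90)/10   # roll about tool x (down): + is clockwise from above
    print('tx %.2f ty %.2f tz %.2f roll %.2f'%(*d,r),'cur ang %.1f'%cur,'q6 %.2f'%s['qpos'][5],'t %.2f'%s['time'],p,'F',np.array(s['contact_force']))
E
python3 - <<'E'
from h import *
P=np.vstack([np.load(n+'0.npz')['P'].reshape(-1,3) for n in("scene","side")]); P=P[np.isfinite(P[:,0])]
def box(n,m):
    Q=P[m]; r=cv2.minAreaRect((Q[:,:2]*1000).astype(np.float32)); print(n,len(Q),r,'zmed',np.median(Q[:,2])); return Q
X,Y,Z=P.T
box('tail',(Z>.09)&(Z<.106)&(Y<-.185)&(Y>-.3)&(X>.55)&(X<.7))
Q=box('flange',(Z>.006)&(Z<.018)&(X>.47)&(X<.7)&(Y<-.02)&(Y>-.25)&(np.hypot(X-.588,Y+.132)<.115))
print(np.percentile(Q,[0.5,99.5],axis=0)); print(cv2.minEnclosingCircle((Q[:,:2]*1000).astype(np.float32)))
T=P[(Z>.1395)&(X>.45)&(X<.7)&(Y<0)&(Y>-.25)&(Z<.2)]; print('tubetop',len(T),T.min(0),T.max(0))
c=T.mean(0); w,v=np.linalg.eigh(np.cov(T[:,:2].T)); a=v[:,1]*np.sign(v[0,1]); t=(T-c)[:,:2]@a
print(c,a,np.degrees(np.arctan2(a[1],a[0])),c[:2]+a*t.min(),c[:2]+a*t.max())
for nm,cx,cy in(('A',.561,.236),('B',.471,.244)):
    box(nm,(Z>.046)&(Z<.063)&(abs(X-cx)<.025)&(abs(Y-cy)<.06))
box('plunger',(Z>.02)&(Z<.04)&(abs(X-.692)<.03)&(abs(Y+.08)<.03))
s=observe(); print(R.from_euler('xyz',s['tool_rot']).as_matrix())
go(.58,-.30,.20,27)
p=np.load('scene0.npz')['p'][150:300,190:340]; save('vz.png',cv2.resize(p,None,fx=5,fy=4,interpolation=cv2.INTER_CUBIC))
E
```

```text
tail 1183 ((627.9841918945312, -210.47589111328125), (55.574588775634766, 82.85367584228516), 27.24474334716797) zmed 0.09872070785648035
flange 2259 ((587.1357421875, -132.12356567382812), (192.80987548828125, 192.78634643554688), 65.05239868164062) zmed 0.01313331426215969
[[ 0.4914 -0.2269  0.0063]
 [ 0.6828 -0.0385  0.0178]]
((587.5621337890625, -133.05352783203125), 98.22403717041016)
tubetop 1376 [ 0.4964 -0.144   0.1395] [ 0.6552 -0.0368  0.1516]
[ 0.5759 -0.0928  0.1448] [0.8878 0.4603] 27.404095977267882 [ 0.5045 -0.1298] [ 0.6505 -0.0541]
A 432 ((561.1622314453125, 236.9290771484375), (83.08172607421875, 29.713520050048828), 84.37711334228516) zmed 0.05469220405929692
B 409 ((471.71307373046875, 244.28445434570312), (83.94207000732422, 29.36468505859375), 86.16168975830078) zmed 0.05494556824103336
plunger 141 ((678.0916748046875, -85.10012817382812), (40.96461868286133, 16.727434158325195), 27.04350471496582) zmed 0.03039487991726697
[[-0.0007  0.3483  0.9374]
 [-0.0012  0.9374 -0.3483]
 [-1.     -0.0014 -0.0002]]
tx 1.30 ty -15.09 tz 16.21 roll 4.26 cur ang 69.6 q6 -0.15 t 0.10 [0.1827 0.4918 0.2511] F [-0.1599  0.7181 -0.1519]
```

View pics/vz.png

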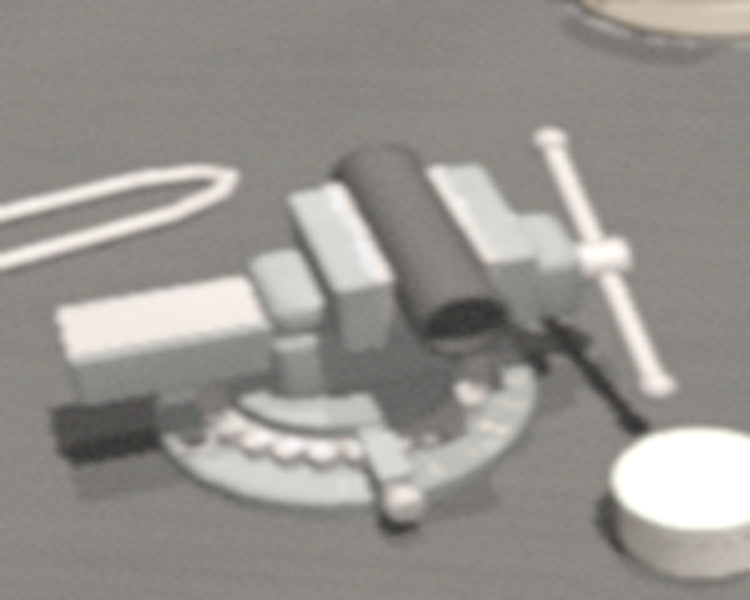

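The tail top, flange and tube fits agree: the pivot is at about (0.587,-0.132), with the vise's y-axis at about 27°. To find the broad zero line, I'll look at the flange with the wrist camera on the way over.

```bash
python3 - <<'E'
from h import *
go(.62,.08,.30,0)
E
```

```text
tx -1.22 ty -5.84 tz 13.83 roll 6.96 cur ang 69.6 q6 -0.15 t 0.10 [0.1827 0.4918 0.2511] F [-0.1599  0.7181 -0.1519]
```

```bash
python3 -m crank '[{"fingers":-1,"tx":-0.2,"ty":-0.7,"tz":1.7,"roll":1},{"fingers":-1,"tx":-0.4,"ty":-1.4,"tz":3.3,"roll":2},{"fingers":-1,"tx":-0.6,"ty":-2.1,"tz":5,"roll":3},{"fingers":-1,"tx":-0.8,"ty":-2.9,"tz":6.8,"roll":4},{"fingers":-1,"tx":-1,"ty":-3.6,"tz":8.6,"roll":5},{"fingers":-1,"tx":-1.2,"ty":-4.4,"tz":10.4,"roll":6},{"fingers":-1,"tx":-1.2,"ty":-5.2,"tz":12.2,"roll":7},{"fingers":-1,"tx":-1.2,"ty":-5.84,"tz":13.8,"roll":7}]' 20; python3 - <<'E'
from h import *
go(.62,.08,.30,0)
g=grab("wrist"); np.savez('w1.npz',P=cloud(g),p=g[0]); save('w1.png',g[0])
E
```

```text
time: 1.1
tool_pos: [0.546, 0.1488, 0.2967]
tool_rot: [-2.587, 1.57, 2.117]
contact_force: [0.9, 1.1, 0.4]
opening: 0.0165
tx -0.08 ty 1.87 tz 1.70 roll -0.05 cur ang -0.5 q6 0.14 t 1.10 [0.546  0.1488 0.2967] F [0.8948 1.0503 0.408 ]
```

View pics/w1.png

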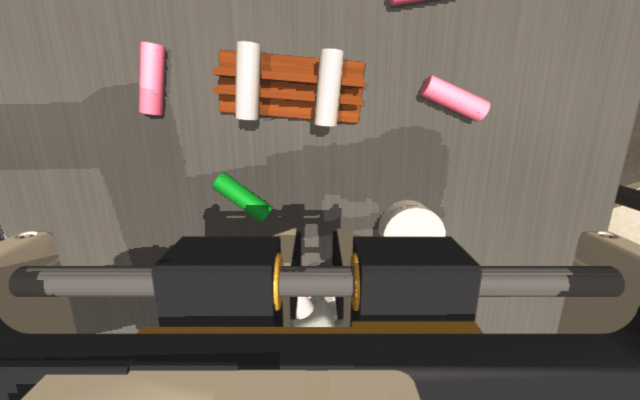

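The gripper hides everything on the tool's +z side, and image-up is −z. The slugs on the rest show clearly at (248,80) and (330,87), both grey. Next I go above the push start point.

```bash
python3 - <<'E'
from h import *
go(.58,-.26,.25,27)
P=np.load('w1.npz')['P']
for u,v in[(248,44),(248,80),(247,117),(332,52),(330,87),(327,123)]: print(u,v,np.nanmedian(P[v-1:v+2,u-1:u+2].reshape(-1,3),0))
E
```

```text
tx 1.19 ty 0.85 tz 10.07 roll -2.77 cur ang -0.7 q6 0.13 t 1.15 [0.5508 0.1432 0.296 ] F [ 1.9401 -5.0066 -0.2184]
248 44 [0.4758 0.2814 0.0579]
248 80 [0.4735 0.2462 0.0577]
247 117 [0.4701 0.2077 0.0585]
332 52 [0.5633 0.2729 0.0577]
330 87 [0.5612 0.2382 0.0579]
327 123 [0.5579 0.2003 0.0585]
```

```bash
python3 -m crank '[{"fingers":-1,"tx":0,"ty":0.1,"tz":1.3,"roll":-0.5},{"fingers":-1,"tx":0,"ty":0.2,"tz":2.6,"roll":-1},{"fingers":-1,"tx":0,"ty":0.4,"tz":3.9,"roll":-1.5},{"fingers":-1,"tx":0,"ty":0.5,"tz":5.2,"roll":-2},{"fingers":-1,"tx":0,"ty":0.6,"tz":6.5,"roll":-2.5},{"fingers":-1,"tx":0,"ty":0.7,"tz":7.8,"roll":-2.8},{"fingers":-1,"tx":0.6,"ty":0.85,"tz":9,"roll":-2.8},{"fingers":-1,"tx":1.2,"ty":0.85,"tz":10,"roll":-2.8}]'; python3 - <<'E'
from h import *
go(.58,-.26,.097,27.2)
E
```

```text
time: 2.15
tool_pos: [0.576, -0.2514, 0.2476]
tool_rot: [-2.912, 1.571, 2.282]
contact_force: [-0.0, -0.1, -0.7]
opening: 0.0003
tx 3.76 ty -0.01 tz 0.24 roll 0.04 cur ang 27.6 q6 -1.01 t 2.15 [ 0.576  -0.2514  0.2476] F [-0.0162 -0.0793 -0.6851]
```

```bash
python3 -m crank '[{"fingers":-1,"tx":0.5,"ty":0,"tz":0.1,"roll":0},{"fingers":-1,"tx":1.2,"ty":0,"tz":0.1,"roll":0},{"fingers":-1,"tx":2,"ty":0,"tz":0.1,"roll":0},{"fingers":-1,"tx":2.8,"ty":0,"tz":0.1,"roll":0},{"fingers":-1,"tx":3.4,"ty":0,"tz":0.1,"roll":0},{"fingers":-1,"tx":3.76,"ty":0,"tz":0.1,"roll":0},{"fingers":-1,"tx":3.76,"ty":0,"tz":0.1,"roll":0},{"fingers":-1,"tx":3.76,"ty":0,"tz":0.1,"roll":0}]'; python3 - <<'E'
from h import *
s=observe()
for phi in range(0,72,6):
    a=np.radians(27.2-90+phi); e=np.array([np.cos(a),np.sin(a)]); n=np.array([-e[1],e[0]])
    p=np.array([.5873,-.1325])+.108*e-.044*n
    print(phi,end=' '); go(*p,.097,27.2+phi,s=s)
E
```

```text
time: 3.15
tool_pos: [0.5785, -0.2535, 0.0993]
tool_rot: [0.611, 1.569, -0.478]
contact_force: [0.4, -0.1, 0.3]
opening: 0.0004
0 tx 0.06 ty 0.48 tz 0.11 roll 0.04 cur ang 27.6 q6 -1.02 t 3.15 [ 0.5785 -0.2535  0.0993] F [ 0.3818 -0.1474  0.2508]
6 tx 0.06 ty 0.76 tz 0.22 roll -0.56 cur ang 27.6 q6 -1.02 t 3.15 [ 0.5785 -0.2535  0.0993] F [ 0.3818 -0.1474  0.2508]
12 tx 0.06 ty 1.06 tz 0.29 roll -1.16 cur ang 27.6 q6 -1.02 t 3.15 [ 0.5785 -0.2535  0.0993] F [ 0.3818 -0.1474  0.2508]
18 tx 0.06 ty 1.36 tz 0.33 roll -1.76 cur ang 27.6 q6 -1.02 t 3.15 [ 0.5785 -0.2535  0.0993] F [ 0.3818 -0.1474  0.2508]
24 tx 0.06 ty 1.67 tz 0.34 roll -2.36 cur ang 27.6 q6 -1.02 t 3.15 [ 0.5785 -0.2535  0.0993] F [ 0.3818 -0.1474  0.2508]
30 tx 0.06 ty 1.97 tz 0.31 roll -2.96 cur ang 27.6 q6 -1.02 t 3.15 [ 0.5785 -0.2535  0.0993] F [ 0.3818 -0.1474  0.2508]
36 tx 0.06 ty 2.27 tz 0.26 roll -3.56 cur ang 27.6 q6 -1.02 t 3.15 [ 0.5785 -0.2535  0.0993] F [ 0.3818 -0.1474  0.2508]
42 tx 0.06 ty 2.57 tz 0.17 roll -4.16 cur ang 27.6 q6 -1.02 t 3.15 [ 0.5785 -0.2535  0.0993] F [ 0.3818 -0.1474  0.2508]
48 tx 0.06 ty 2.85 tz 0.05 roll -4.76 cur ang 27.6 q6 -1.02 t 3.15 [ 0.5785 -0.2535  0.0993] F [ 0.3818 -0.1474  0.2508]
54 tx 0.06 ty 3.12 tz -0.09 roll -5.36 cur ang 27.6 q6 -1.02 t 3.15 [ 0.5785 -0.2535  0.0993] F [ 0.3818 -0.1474  0.2508]
60 tx 0.06 ty 3.37 tz -0.26 roll -5.96 cur ang 27.6 q6 -1.02 t 3.15 [ 0.5785 -0.2535  0.0993] F [ 0.3818 -0.1474  0.2508]
66 tx 0.06 ty 3.60 tz -0.46 roll -6.56 cur ang 27.6 q6 -1.02 t 3.15 [ 0.5785 -0.2535  0.0993] F [ 0.3818 -0.1474  0.2508]
```

```bash
python3 -m crank '[{"fingers":-1,"tx":0,"ty":0.48,"tz":0.1,"roll":0},{"fingers":-1,"tx":0,"ty":0.76,"tz":0.22,"roll":-0.55},{"fingers":-1,"tx":0,"ty":1.06,"tz":0.3,"roll":-1.15},{"fingers":-1,"tx":0,"ty":1.36,"tz":0.33,"roll":-1.75},{"fingers":-1,"tx":0,"ty":1.67,"tz":0.34,"roll":-2.35},{"fingers":-1,"tx":0,"ty":1.97,"tz":0.31,"roll":-2.95},{"fingers":-1,"tx":0,"ty":2.27,"tz":0.26,"roll":-3.55},{"fingers":-1,"tx":0,"ty":2.5,"tz":0.2,"roll":-4}]'; python3 - <<'E'
from h import *
g=grab("scene"); save('vz2.png',cv2.resize(g[0][150:300,190:340],None,fx=5,fy=4,interpolation=cv2.INTER_CUBIC)); np.savez('s2.npz',P=cloud(g),p=g[0])
s=observe()
for phi in range(36,72,6):
    a=np.radians(27.2-90+phi); e=np.array([np.cos(a),np.sin(a)]); n=np.array([-e[1],e[0]])
    p=np.array([.5873,-.1325])+.108*e-.044*n
    print(phi,end=' '); go(*p,.097,27.2+phi,s=s)
E
```

```text
time: 4.15
tool_pos: [0.6702, -0.2151, 0.0998]
tool_rot: [-0.985, 1.569, -1.374]
contact_force: [-1.3, -1.3, 0.3]
opening: 0.0002
36 tx 0.07 ty -0.23 tz -0.11 roll 0.47 cur ang 67.9 q6 -1.60 t 4.20 [ 0.6714 -0.2137  0.0998] F [0.0054 1.8276 0.8273]
42 tx 0.07 ty 0.05 tz 0.01 roll -0.13 cur ang 67.9 q6 -1.60 t 4.20 [ 0.6714 -0.2137  0.0998] F [0.0054 1.8276 0.8273]
48 tx 0.07 ty 0.34 tz 0.11 roll -0.73 cur ang 67.9 q6 -1.60 t 4.20 [ 0.6714 -0.2137  0.0998] F [0.0054 1.8276 0.8273]
54 tx 0.07 ty 0.64 tz 0.17 roll -1.33 cur ang 67.9 q6 -1.60 t 4.20 [ 0.6714 -0.2137  0.0998] F [0.0054 1.8276 0.8273]
60 tx 0.07 ty 0.94 tz 0.20 roll -1.93 cur ang 67.9 q6 -1.60 t 4.20 [ 0.6714 -0.2137  0.0998] F [0.0054 1.8276 0.8273]
66 tx 0.07 ty 1.25 tz 0.20 roll -2.53 cur ang 67.9 q6 -1.60 t 4.20 [ 0.6714 -0.2137  0.0998] F [0.0054 1.8276 0.8273]
```

View pics/vz2.png

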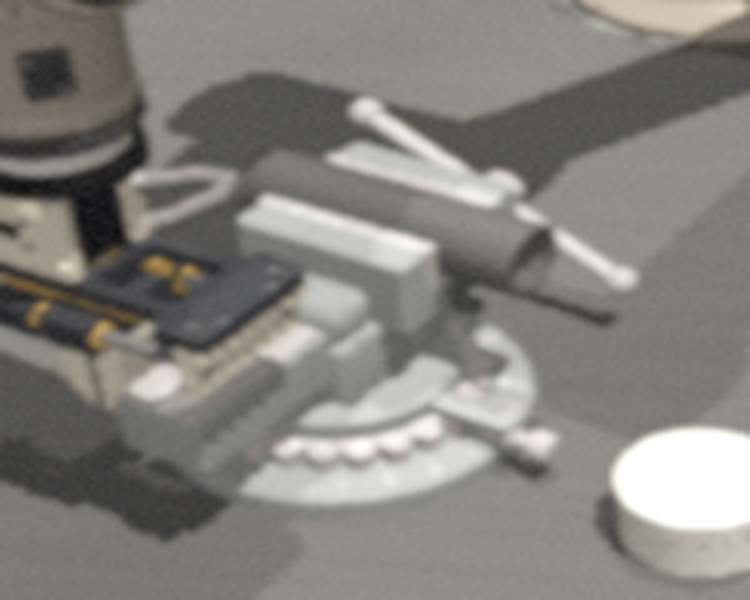

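```bash
python3 - <<'E'
from h import *
c=np.array([.5873,-.1325])
for f in('scene0.npz','s2.npz','side0.npz'):
    a=np.load(f); P=a['P'].reshape(-1,3); I=a['p'].reshape(-1,3).astype(float).mean(1)
    d=P[:,:2]-c; r=np.hypot(*d.T); th=np.degrees(np.arctan2(d[:,1],d[:,0]))
    k=(r>.078)&(r<.094)&(P[:,2]>.009)&(P[:,2]<.02)
    print(f); print(' '.join('%d:%d'%(t,np.mean(I[k&(abs(th-t)<1.5)])) for t in range(-60,180,3) if (k&(abs(th-t)<1.5)).sum()>1))
# vise angle now from tube top
P=np.load('s2.npz')['P'].reshape(-1,3);X,Y,Z=P.T
T=P[(Z>.1395)&(Z<.155)&(X>.48)&(X<.66)&(Y<0.02)&(Y>-.15)]
w,v=np.linalg.eigh(np.cov(T[:,:2].T)); print(len(T),T.mean(0),np.degrees(np.arctan2(v[1,1],v[0,1])))
E
```

```text
scene0.npz
-60:104 -57:118 -54:151 -51:150 -48:145 -45:163 -42:173 -39:187 -36:196 -33:202 -30:207 -27:203 -24:204 -21:207 -18:204 -15:200 -12:203 -9:202 -6:207 -3:205 0:200 3:207 6:202 9:208 12:212 15:211 18:204 21:162 24:114 33:188 36:188 39:190 42:196 45:196 48:189 51:189 54:187 57:191 60:192 63:193 66:192 69:194 72:207 75:205 78:190 81:187 84:187 87:194 90:193 93:183 96:180 99:178 102:178 105:181 108:160 111:153 114:114 117:108 120:105 123:96 126:96
s2.npz
-30:109 -27:105 -24:105 -21:115 -18:163 -15:184 -12:191 -9:190 -6:193 -3:193 0:197 3:204 6:210 9:211 12:217 15:216 18:215 21:215 24:218 27:221 30:220 33:214 36:216 39:216 42:224 45:220 48:214 51:214 54:214 57:215 60:196 63:165 66:126 84:197 87:202 90:199 93:196 96:199 99:210 102:212 105:204 108:190 111:155 114:162 117:141 120:158 123:160 126:183 129:189 132:201 135:189 138:158 141:128 144:110 147:106 150:107 153:98
side0.npz
-60:79 -57:90 -54:143 -51:144 111:88 114:79 117:86 120:81 123:77 126:80 129:100 132:115 135:91 138:95 141:91 144:101 147:116 150:119 153:117 156:117 159:118 162:118 165:119 168:119 171:117 174:119 177:119
466 [ 0.5659 -0.0893  0.145 ] 65.71726541694846
```

The flange brightness suggests the broad line is near 73° (lines at 42/57/72/87/102), which would mean 5 clicks in total, but I'm not certain. I'll push one more click, back off and view the flange from above.

```bash
python3 -m crank '[{"fingers":-1,"tx":0,"ty":0.15,"tz":0.05,"roll":-0.3},{"fingers":-1,"tx":0,"ty":0.34,"tz":0.11,"roll":-0.7},{"fingers":-1,"tx":0,"ty":0.5,"tz":0.15,"roll":-1},{"fingers":-1,"tx":0,"ty":0.64,"tz":0.17,"roll":-1.3},{"fingers":-1,"tx":0,"ty":0.74,"tz":0.18,"roll":-1.5},{"fingers":-1,"tx":0,"ty":0.74,"tz":0.18,"roll":-1.5},{"fingers":-1,"tx":0,"ty":0.5,"tz":0.18,"roll":-1.5},{"fingers":-1,"tx":0,"ty":0.1,"tz":0.18,"roll":-1.5}]'; python3 -m crank '[{"fingers":-1,"tx":-0.6,"ty":0,"tz":0,"roll":0},{"fingers":-1,"tx":-1.5,"ty":0,"tz":0,"roll":0},{"fingers":-1,"tx":-2.5,"ty":0,"tz":0,"roll":0},{"fingers":-1,"tx":-3.5,"ty":0,"tz":0,"roll":0},{"fingers":-1,"tx":-4,"ty":0,"tz":0,"roll":0},{"fingers":-1,"tx":-4,"ty":0,"tz":0,"roll":0},{"fingers":-1,"tx":-4,"ty":0,"tz":0,"roll":0},{"fingers":-1,"tx":-4,"ty":0,"tz":0,"roll":0}]'; python3 - <<'E'
from h import *
go(.7,-.19,.25)
g=grab("wrist"); np.savez('w3.npz',P=cloud(g),p=g[0]); 
h=grab("scene"); np.savez('s3.npz',P=cloud(h),p=h[0])
save('m3.png',np.vstack([cv2.resize(g[0],(560,350)), cv2.resize(h[0][190:270,200:350],(560,240),interpolation=cv2.INTER_CUBIC)]))
E
```

```text
time: 5.2
tool_pos: [0.6782, -0.2135, 0.0983]
tool_rot: [2.712, 1.571, 2.584]
contact_force: [-0.1, 0.7, 0.5]
opening: 0.0004
time: 6.2
tool_pos: [0.6779, -0.2132, 0.2565]
tool_rot: [2.837, 1.568, 2.707]
contact_force: [1.3, -0.4, -0.5]
opening: 0.0005
tx 0.16 ty 0.65 tz 0.47 roll 0.00 cur ang 82.6 q6 -1.85 t 6.20 [ 0.6779 -0.2132  0.2565] F [ 1.3066 -0.3658 -0.5225]
```

View pics/m3.png

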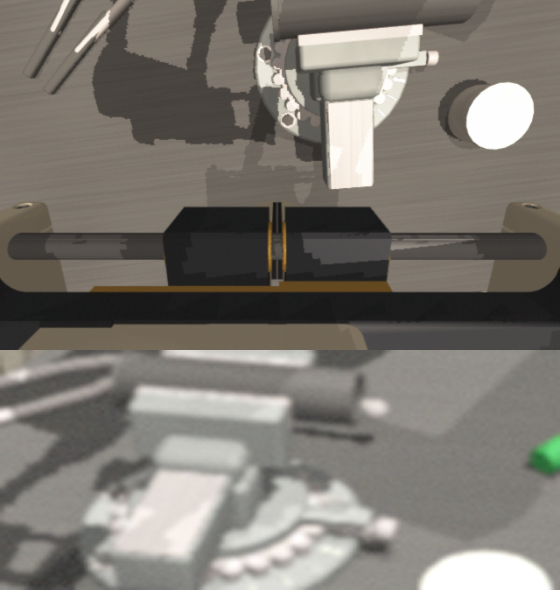

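```bash
python3 - <<'E'
from h import *
a=np.load('w3.npz'); p=a['p'][20:170,400:520].astype(float)
p=np.clip((p-110)*2,0,255).astype(np.uint8)
save('fl3.png',cv2.resize(p,None,fx=4,fy=4,interpolation=cv2.INTER_CUBIC))
c=np.array([.5873,-.1325])
for f in('w3.npz','s3.npz'):
    a=np.load(f); P=a['P'].reshape(-1,3); I=a['p'].reshape(-1,3).astype(float).mean(1)
    d=P[:,:2]-c; r=np.hypot(*d.T); th=np.degrees(np.arctan2(d[:,1],d[:,0]))
    k=(r>.080)&(r<.095)&(P[:,2]>.007)&(P[:,2]<.022)
    print(f,k.sum()); print(' '.join('%d:%d'%(t,np.mean(I[k&(abs(th-t)<1)])) for t in range(-10,180,2) if (k&(abs(th-t)<1)).sum()>1))
    X,Y,Z=P.T; T=P[(Z>.092)&(Z<.106)&(X>.63)&(X<.75)&(Y<-.08)&(Y>-.17)]
    print(len(T), cv2.minAreaRect((T[:,:2]*1000).astype(np.float32)) if len(T)>10 else '')
E
```

```text
w3.npz 3062
32:191 34:211 36:219 38:224 40:227 42:231 44:231 46:225 48:223 50:222 52:223 54:221 56:223 58:231 60:223 62:223 64:220 66:220 68:220 70:220 72:233 74:238 76:220 78:221 80:200 82:186
5021 ((672.5396728515625, -136.29818725585938), (50.561893463134766, 87.35514068603516), 86.87812805175781)
s3.npz 649
-10:111 -8:111 -6:112 -4:112 -2:111 0:113 2:125 4:164 6:185 8:193 10:187 12:201 14:208 16:213 18:210 20:217 22:214 24:217 26:213 28:217 30:220 32:211 34:208 36:211 38:210 40:219 42:215 44:220 46:219 48:213 50:213 52:209 54:214 56:213 58:217 60:220 62:210 64:200 66:213 68:206 70:214 72:235 74:228 76:210 78:201 80:200 82:185 84:150 86:138 88:126 90:122 110:198 112:191 114:199 116:200 118:211 120:210 122:210 124:207 126:193 128:200 130:159 132:150 134:134 136:113 138:108 140:107 142:107 144:106 146:110 148:110 150:112 152:111 154:114 156:130 158:134
632 ((674.7056274414062, -135.3402557373047), (50.60567855834961, 89.10833740234375), 87.7612075805664)
```

View pics/fl3.png

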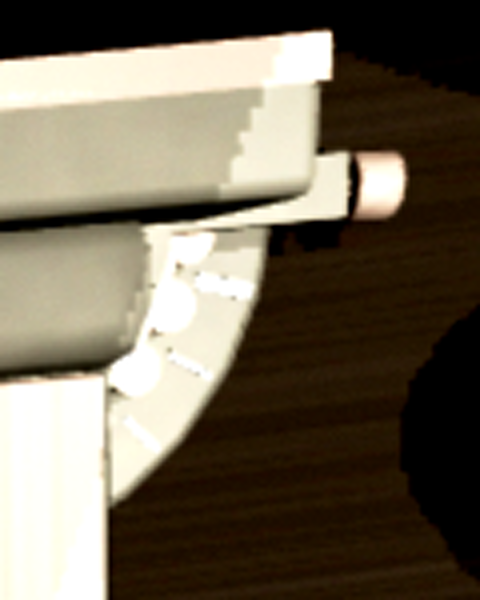

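The enlarged crop settles it: the broad line at (225,285), about 73°, is one click before the plunger at 87°, with thin lines at (190,362) and (140,430). So the vise stands at +15° and needs exactly one more click, which puts the mouth at 102°.

```bash
python3 - <<'E'
from h import *
s=observe(); go(.69,-.213,.097,85,s=s)
for phi in (60,66,70,71.5):
    a=np.radians(27.2-90+phi); e=np.array([np.cos(a),np.sin(a)]); n=np.array([-e[1],e[0]])
    p=np.array([.5873,-.1325])+.105*e-.044*n
    print(phi,end=' '); go(*p,.097,27.2+phi,s=s)
E
```

```text
tx 4.00 ty 0.04 tz 0.30 roll -0.24 cur ang 82.6 q6 -1.85 t 6.30 [ 0.6782 -0.213   0.257 ] F [-0.329   0.0058 -0.1214]
60 tx 4.00 ty 0.82 tz 0.20 roll -0.46 cur ang 82.6 q6 -1.85 t 6.30 [ 0.6782 -0.213   0.257 ] F [-0.329   0.0058 -0.1214]
66 tx 4.00 ty 1.10 tz 0.28 roll -1.06 cur ang 82.6 q6 -1.85 t 6.30 [ 0.6782 -0.213   0.257 ] F [-0.329   0.0058 -0.1214]
70 tx 4.00 ty 1.30 tz 0.31 roll -1.46 cur ang 82.6 q6 -1.85 t 6.30 [ 0.6782 -0.213   0.257 ] F [-0.329   0.0058 -0.1214]
71.5 tx 4.00 ty 1.37 tz 0.32 roll -1.61 cur ang 82.6 q6 -1.85 t 6.30 [ 0.6782 -0.213   0.257 ] F [-0.329   0.0058 -0.1214]
```

```bash
python3 -m crank '[{"fingers":-1,"tx":1,"ty":0,"tz":0.2,"roll":-0.2},{"fingers":-1,"tx":2,"ty":0,"tz":0.2,"roll":-0.2},{"fingers":-1,"tx":3,"ty":0,"tz":0.2,"roll":-0.4},{"fingers":-1,"tx":3.7,"ty":0,"tz":0.2,"roll":-0.5},{"fingers":-1,"tx":4,"ty":0.2,"tz":0.2,"roll":-0.5},{"fingers":-1,"tx":4,"ty":0.5,"tz":0.2,"roll":-0.5},{"fingers":-1,"tx":4,"ty":0.8,"tz":0.2,"roll":-0.5},{"fingers":-1,"tx":4,"ty":0.95,"tz":0.25,"roll":-0.8}]'; python3 -m crank '[{"fingers":-1,"tx":0,"ty":0.1,"tz":0.05,"roll":-0.2},{"fingers":-1,"tx":0,"ty":0.23,"tz":0.05,"roll":-0.5},{"fingers":-1,"tx":0,"ty":0.4,"tz":0.05,"roll":-0.7},{"fingers":-1,"tx":0,"ty":0.4,"tz":0.05,"roll":-0.7},{"fingers":-1,"tx":0,"ty":0,"tz":0.05,"roll":-0.7},{"fingers":-1,"tx":0,"ty":-0.5,"tz":0.05,"roll":-0.7},{"fingers":-1,"tx":-0.8,"ty":-0.5,"tz":0.05,"roll":-0.7},{"fingers":-1,"tx":-2,"ty":-0.5,"tz":0.05,"roll":-0.7}]';  python3 - <<'E'
from h import *
go(.69,-.213,.097)
g=grab("wrist"); np.savez('w4.npz',P=cloud(g),p=g[0]); 
h=grab("scene"); np.savez('s4.npz',P=cloud(h),p=h[0])
for f in('w4.npz','s4.npz'):
    P=np.load(f)['P'].reshape(-1,3); X,Y,Z=P.T; T=P[(Z>.092)&(Z<.106)&(X>.64)&(X<.75)&(Y<-.06)&(Y>-.16)]
    print(len(T), cv2.minAreaRect((T[:,:2]*1000).astype(np.float32)) if len(T)>10 else '')
E
```

```text
time: 7.3
tool_pos: [0.6934, -0.1775, 0.1001]
tool_rot: [-1.414, 1.566, -1.402]
contact_force: [-5.3, -10.8, -0.1]
opening: 0.0
time: 8.3
tool_pos: [0.6943, -0.1987, 0.177]
tool_rot: [2.66, 1.566, 2.79]
contact_force: [-0.1, -0.0, -0.1]
opening: 0.0001
tx 2.00 ty -0.35 tz -0.15 roll 0.00 cur ang 97.5 q6 -2.09 t 8.30 [ 0.6943 -0.1987  0.177 ] F [-0.0726 -0.0153 -0.1363]
7176 ((673.087158203125, -113.59884643554688), (78.26549530029297, 49.715354919433594), 12.255428314208984)
559 ((676.1784057617188, -112.61903381347656), (81.85202026367188, 49.748863220214844), 12.634770393371582)
```

The tail fits give the vise's y-axis at 102.3° (wrist) and 102.6° (scene), so it's in the +30° notch. Now I measure the tube axis and mouth.

```bash
python3 - <<'E'
from h import *
from scipy.optimize import least_squares
c=np.array([.5873,-.1325]); 
h=grab("side"); np.savez('d4.npz',P=cloud(h),p=h[0])
for f in('w4.npz','s4.npz','d4.npz'):
    P=np.load(f)['P'].reshape(-1,3); P=P[np.isfinite(P[:,0])]
    for rep in range(1):
        a=np.radians(12.3); ex=np.array([np.cos(a),np.sin(a)]); ey=np.array([-ex[1],ex[0]])
        x=(P[:,:2]-c)@ex; y=(P[:,:2]-c)@ey; z=P[:,2]
        k=(z>.139)&(z<.156)&(abs(x+.042)<.03)&(y<.1)&(y>-.1)
        # outside of protruding part + tops: fit cylinder radius .023
        k2=k|((y>.055)&(y<.093)&(abs(x+.042)<.03)&(z>.11)&(z<.156))
        fun=lambda q:np.hypot(x[k2]-q[0]-q[1]*(y[k2]-.04),z[k2]-q[2])-.023
        r=least_squares(fun,[-.042,0,.125],loss='soft_l1',f_scale=.001)
        print(f,k.sum(),k2.sum(),r.x,'rms',np.sqrt(np.mean(fun(r.x)**2)),'y range',np.percentile(y[k],[0,1,99,100]))
go(.57,.24,.2,-4.4)
E
```

```text
w4.npz 321 357 [-0.0429 -0.0182  0.1235] rms 0.0007275895630301856 y range [-0.0693 -0.0692 -0.033  -0.0215]
s4.npz 443 580 [-0.0421 -0.0096  0.1247] rms 0.0015346998896753807 y range [-0.0677 -0.0653  0.0889  0.0897]
d4.npz 895 1012 [-0.0429  0.004   0.1237] rms 0.0011318919123247586 y range [-0.0701 -0.0691  0.0884  0.0901]
tx -0.50 ty 11.29 tz -1.70 roll -7.81 cur ang 97.5 q6 -2.09 t 8.45 [ 0.6967 -0.1991  0.182 ] F [-0.5243 -0.2378 -0.0583]
```

```bash
python3 -m crank '[{"fingers":-1,"tx":-1,"ty":0.6,"tz":-0.2,"roll":1},{"fingers":-1,"tx":-1.8,"ty":1.8,"tz":-0.4,"roll":2},{"fingers":-1,"tx":-1.8,"ty":3.2,"tz":-0.6,"roll":3},{"fingers":-1,"tx":-1.8,"ty":4.6,"tz":-0.9,"roll":4},{"fingers":-1,"tx":-1.8,"ty":6,"tz":-1.1,"roll":5},{"fingers":-1,"tx":-1.8,"ty":7.4,"tz":-1.3,"roll":6},{"fingers":-0.5,"tx":-1.8,"ty":8.8,"tz":-1.5,"roll":7},{"fingers":0,"tx":-1.8,"ty":10.2,"tz":-1.7,"roll":8}]' 50; python3 - <<'E'
from h import *
go(.563,.265,.16,-4.4)
E
```

```text
time: 9.45
tool_pos: [0.5735, 0.1994, 0.2491]
tool_rot: [-1.622, 1.569, -2.893]
contact_force: [0.9, -0.6, 0.1]
opening: 0.0155
tx 2.23 ty 0.24 tz -1.64 roll 2.16 cur ang 17.2 q6 -0.09 t 9.45 [0.5735 0.1994 0.2491] F [ 0.8617 -0.5515  0.1471]
```

```bash
python3 -m crank '[{"fingers":0.1,"tx":0.3,"ty":0,"tz":-0.2,"roll":0.8},{"fingers":0.1,"tx":0.9,"ty":0.1,"tz":-0.6,"roll":1.6},{"fingers":0.1,"tx":1.6,"ty":0.2,"tz":-1,"roll":2.1},{"fingers":0.1,"tx":2.2,"ty":0.24,"tz":-1.3,"roll":2.1},{"fingers":0.1,"tx":2.2,"ty":0.24,"tz":-1.5,"roll":2.1},{"fingers":0.1,"tx":2.2,"ty":0.24,"tz":-1.5,"roll":2.1},{"fingers":0.1,"tx":2.2,"ty":0.24,"tz":-1.5,"roll":2.1},{"fingers":0.1,"tx":2.2,"ty":0.24,"tz":-1.5,"roll":2.1}]'; python3 - <<'E'
from h import *
go(.563,.265,.0515,-4.4)
g=grab("wrist"); np.savez('w5.npz',P=cloud(g),p=g[0]); save('w5.png',g[0])
P=np.vstack([np.load('w5.npz')['P'].reshape(-1,3)]); X,Y,Z=P.T
for cx,cy in((.561,.237),(.473,.245)):
    T=P[(Z>.049)&(Z<.063)&(abs(X-cx)<.025)&(abs(Y-cy)<.06)]; print(len(T),cv2.minAreaRect((T[:,:2]*1000).astype(np.float32)) if len(T)>9 else '')
E
```

```text
time: 10.45
tool_pos: [0.5655, 0.2585, 0.1632]
tool_rot: [1.922, 1.569, 0.291]
contact_force: [-0.0, -0.3, 0.4]
opening: 0.0503
tx 2.79 ty -0.08 tz -0.16 roll 0.10 cur ang -3.4 q6 0.37 t 10.45 [0.5655 0.2585 0.1632] F [-0.0334 -0.2546  0.4188]
2713 ((559.9720458984375, 240.02105712890625), (74.53082275390625, 24.610187530517578), 85.04119873046875)
1980 ((471.56182861328125, 259.6748046875), (51.255462646484375, 25.115882873535156), 84.85893249511719)
```

View pics/w5.png

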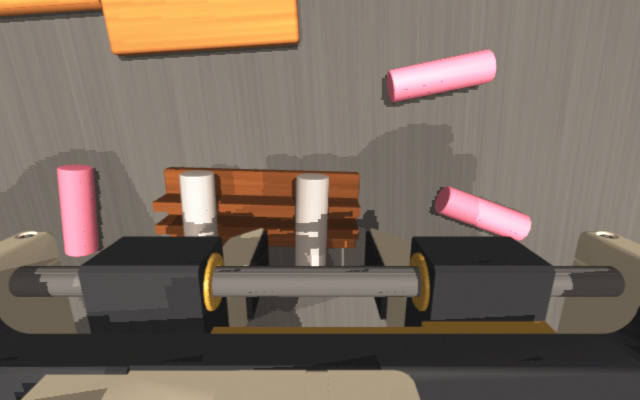

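The wrist view confirms the grey steel slug between the open fingers, its far end at (313,178); the neighbouring grey slug is at (198,175). The pink ones lie well clear. Descend and grasp.

```bash
python3 -m crank '[{"fingers":0.1,"tx":0.5,"ty":-0.1,"tz":-0.16,"roll":0.13},{"fingers":0.1,"tx":1.2,"ty":-0.1,"tz":-0.16,"roll":0.13},{"fingers":0.1,"tx":1.9,"ty":-0.1,"tz":-0.16,"roll":0.13},{"fingers":0.1,"tx":2.5,"ty":-0.1,"tz":-0.16,"roll":0.13},{"fingers":0.1,"tx":2.75,"ty":-0.1,"tz":-0.16,"roll":0.13},{"fingers":0.1,"tx":2.75,"ty":-0.1,"tz":-0.16,"roll":0.13},{"fingers":-1,"tx":2.75,"ty":-0.1,"tz":-0.16,"roll":0.13},{"fingers":-1,"tx":2.75,"ty":-0.1,"tz":-0.16,"roll":0.13}]' 50; python3 -m crank '[{"fingers":-1,"tx":0,"ty":0,"tz":0,"roll":0},{"fingers":-1,"tx":0,"ty":0,"tz":0,"roll":0},{"fingers":-1,"tx":0,"ty":0,"tz":0,"roll":0},{"fingers":-1,"tx":-0.4,"ty":0,"tz":0,"roll":0},{"fingers":-1,"tx":-1,"ty":0,"tz":0,"roll":0},{"fingers":-1,"tx":-1.8,"ty":0,"tz":0,"roll":0},{"fingers":-1,"tx":-2.2,"ty":0,"tz":0,"roll":0},{"fingers":-1,"tx":-2.2,"ty":0,"tz":0,"roll":0}]'; python3 - <<'E'
from h import *
a=np.radians(12.3); ex=np.array([np.cos(a),np.sin(a)]); ey=np.array([-ex[1],ex[0]])
m=np.array([.5873,-.1325])-.0425*ex+.09*ey; print('mouth',m)
s=observe(); print(s['opening'])
for d in(.095,.07,.01): print(d,end=' '); go(*(m+ey*d),.129,12.3,s=s)   # d= grasp pt distance out of mouth
E
```

```text
time: 11.5
tool_pos: [0.562, 0.2657, 0.0534]
tool_rot: [2.015, 1.569, 0.362]
contact_force: [-0.0, 1.0, 0.7]
opening: 0.0351
time: 12.5
tool_pos: [0.5617, 0.2656, 0.1414]
tool_rot: [2.038, 1.569, 0.386]
contact_force: [0.3, 0.3, -4.8]
opening: 0.0248
mouth [ 0.5266 -0.0536]
0.02477880127947073
0.095 tx 0.30 ty -0.92 tz 5.76 roll -1.70 cur ang -4.7 q6 0.40 t 12.50 [0.5617 0.2656 0.1414] F [ 0.3179  0.2515 -4.8367]
0.07 tx 0.30 ty -0.73 tz 6.35 roll -1.70 cur ang -4.7 q6 0.40 t 12.50 [0.5617 0.2656 0.1414] F [ 0.3179  0.2515 -4.8367]
0.01 tx 0.30 ty -0.30 tz 7.79 roll -1.70 cur ang -4.7 q6 0.40 t 12.50 [0.5617 0.2656 0.1414] F [ 0.3179  0.2515 -4.8367]
```

```bash
python3 -m crank '[{"fingers":-1,"tx":0,"ty":-0.1,"tz":0.6,"roll":-0.2},{"fingers":-1,"tx":0,"ty":-0.3,"tz":1.6,"roll":-0.5},{"fingers":-1,"tx":0,"ty":-0.45,"tz":2.7,"roll":-0.8},{"fingers":-1,"tx":0,"ty":-0.6,"tz":3.8,"roll":-1.1},{"fingers":-1,"tx":0.1,"ty":-0.75,"tz":4.7,"roll":-1.4},{"fingers":-1,"tx":0.2,"ty":-0.9,"tz":5.4,"roll":-1.7},{"fingers":-1,"tx":0.28,"ty":-0.92,"tz":5.76,"roll":-1.7},{"fingers":-1,"tx":0.28,"ty":-0.92,"tz":5.76,"roll":-1.7}]'; python3 - <<'E'
from h import *
a=np.radians(12.3); ex=np.array([np.cos(a),np.sin(a)]); ey=np.array([-ex[1],ex[0]])
m=np.array([.5266,-.0536])
g=grab("scene"); d=grab("side"); s=observe()
for n in(.095,.07,.01): print(n,end=' '); go(*(m+ey*n),.130,12.3,s=s)
M=R.from_euler('xyz',s['tool_rot']).as_matrix(); print('tool x',M[:,0])
for q in(g,d):
    P=cloud(q).reshape(-1,3); x=(P[:,:2]-m)@ex; y=(P[:,:2]-m)@ey; z=P[:,2]
    k=(abs(x)<.022)&(y>.004)&(y<.084)&(z>.095)&(z<.15)
    print(k.sum(), 'front y',np.percentile(y[k],2) if k.sum() else '')
    for lo in np.arange(.02,.085,.01):
        kk=k&(y>=lo)&(y<lo+.01)
        if kk.sum()>4: print('%.3f x %.4f..%.4f z %.4f..%.4f n%d'%(lo,*np.percentile(x[kk],[2,98]),*np.percentile(z[kk],[2,98]),kk.sum()))
i1=cv2.resize(g[0][170:270,240:390],(600,400),interpolation=cv2.INTER_CUBIC)
save('m6.png',i1)
E
```

```text
time: 13.5
tool_pos: [0.5056, 0.0385, 0.1283]
tool_rot: [-2.06, 1.569, 2.864]
contact_force: [0.0, 0.6, -4.0]
opening: 0.0247
0.095 tx -0.03 ty 0.00 tz 0.01 roll -0.00 cur ang 12.3 q6 -0.29 t 13.60 [0.5061 0.0395 0.1289] F [ 0.3902  0.3107 -3.034 ]
0.07 tx -0.03 ty 0.00 tz 0.63 roll -0.00 cur ang 12.3 q6 -0.29 t 13.60 [0.5061 0.0395 0.1289] F [ 0.3902  0.3107 -3.034 ]
0.01 tx -0.03 ty 0.00 tz 2.13 roll -0.00 cur ang 12.3 q6 -0.29 t 13.60 [0.5061 0.0395 0.1289] F [ 0.3902  0.3107 -3.034 ]
tool x [-0.0002  0.0005 -1.    ]
164 front y 0.025933908859079466
0.020 x -0.0067..0.0125 z 0.1101..0.1323 n19
0.030 x -0.0045..0.0148 z 0.1093..0.1341 n44
0.040 x -0.0038..0.0143 z 0.1132..0.1334 n42
0.050 x -0.0006..0.0129 z 0.1139..0.1340 n40
0.060 x -0.0059..0.0130 z 0.1107..0.1334 n17
306 front y 0.026425116468193028
0.020 x -0.0137..0.0114 z 0.1087..0.1322 n71
0.030 x -0.0147..0.0070 z 0.1137..0.1331 n38
0.040 x -0.0138..0.0079 z 0.1150..0.1325 n43
0.050 x -0.0136..0.0041 z 0.1138..0.1332 n40
0.060 x -0.0139..0.0050 z 0.1159..0.1337 n37
0.070 x -0.0140..0.0059 z 0.1136..0.1326 n37
0.080 x -0.0219..0.0216 z 0.1089..0.1447 n40
```

View pics/m6.png

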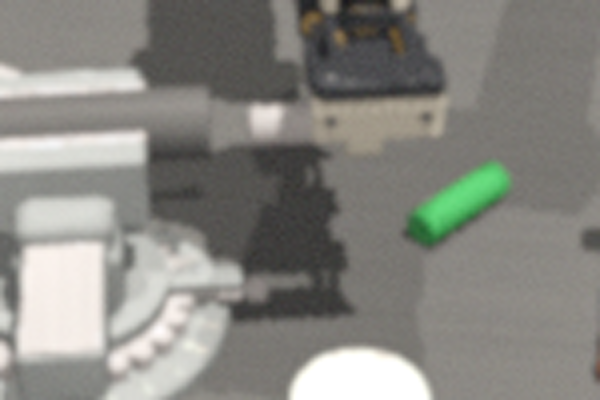

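The slug is level and lined up with the tube: lateral offset within 1 mm, front 26 mm from the mouth, centre at z ≈ 0.1205. I'll raise it 2 mm and enter.

```bash
python3 -m crank '[{"fingers":-1,"tx":-0.05,"ty":0,"tz":0.2,"roll":0},{"fingers":-1,"tx":-0.05,"ty":0,"tz":0.45,"roll":0},{"fingers":-1,"tx":-0.05,"ty":0,"tz":0.65,"roll":0},{"fingers":-1,"tx":-0.05,"ty":0,"tz":0.85,"roll":0},{"fingers":-1,"tx":-0.05,"ty":0,"tz":1.0,"roll":0},{"fingers":-1,"tx":-0.05,"ty":0,"tz":1.1,"roll":0},{"fingers":-1,"tx":-0.05,"ty":0,"tz":1.2,"roll":0},{"fingers":-1,"tx":-0.05,"ty":0,"tz":1.2,"roll":0}]'; python3 -m crank '[{"fingers":-1,"tx":0,"ty":0,"tz":0.15,"roll":0},{"fingers":-1,"tx":0,"ty":0,"tz":0.3,"roll":0},{"fingers":-1,"tx":0,"ty":0,"tz":0.45,"roll":0},{"fingers":-1,"tx":0,"ty":0,"tz":0.6,"roll":0},{"fingers":-1,"tx":0,"ty":0,"tz":0.7,"roll":0},{"fingers":-1,"tx":0,"ty":0,"tz":0.78,"roll":0},{"fingers":-1,"tx":0,"ty":0,"tz":0.78,"roll":0},{"fingers":-1,"tx":0,"ty":0,"tz":0.78,"roll":0}]'
```

```text
time: 14.6
tool_pos: [0.5162, -0.0082, 0.1311]
tool_rot: [2.398, 1.571, 1.042]
contact_force: [0.3, -0.2, -3.9]
opening: 0.025
time: 15.6
tool_pos: [0.5227, -0.0384, 0.1311]
tool_rot: [-2.802, 1.571, 2.126]
contact_force: [0.7, 0.5, -4.0]
opening: 0.025
```

```bash
python3 -m crank '[{"fingers":-1,"tx":0.05,"ty":0,"tz":0,"roll":0},{"fingers":0.1,"tx":0.06,"ty":0,"tz":0,"roll":0},{"fingers":0.1,"tx":0.06,"ty":0,"tz":0,"roll":0},{"fingers":0.1,"tx":0.06,"ty":0,"tz":0,"roll":0},{"fingers":0.1,"tx":-0.4,"ty":0,"tz":0,"roll":0},{"fingers":0.1,"tx":-1,"ty":0,"tz":0,"roll":0},{"fingers":0.1,"tx":-1.4,"ty":0,"tz":-0.3,"roll":0},{"fingers":-1,"tx":-1.4,"ty":0,"tz":-1.2,"roll":0}]' 30; python3 -m crank '[{"fingers":-1,"tx":0,"ty":0,"tz":0,"roll":0},{"fingers":-1,"tx":0,"ty":0,"tz":0,"roll":0},{"fingers":-1,"tx":0,"ty":0,"tz":0,"roll":0},{"fingers":-1,"tx":0.5,"ty":0,"tz":0,"roll":0},{"fingers":-1,"tx":1,"ty":0,"tz":0,"roll":0},{"fingers":-1,"tx":1.3,"ty":0,"tz":0,"roll":0},{"fingers":-1,"tx":1.3,"ty":0,"tz":0,"roll":0},{"fingers":-1,"tx":1.3,"ty":0,"tz":0,"roll":0}]'; python3 - <<'E'
from h import *
a=np.radians(12.3); ex=np.array([np.cos(a),np.sin(a)]); ey=np.array([-ex[1],ex[0]])
m=np.array([.5266,-.0536])
s=observe(); print(s['opening'])
for n in(.04,.0115): print(n,end=' '); go(*(m+ey*n),.133,12.3,s=s)
E
```

```text
time: 16.6
tool_pos: [0.5133, 0.0083, 0.1885]
tool_rot: [1.242, 1.567, -0.117]
contact_force: [-0.3, 0.2, -0.6]
opening: 0.0444
time: 17.6
tool_pos: [0.513, 0.0082, 0.1356]
tool_rot: [1.29, 1.57, -0.066]
contact_force: [1.3, 0.6, 0.4]
opening: 0.0006
0.0006390268865236855
0.04 tx 0.07 ty 0.00 tz 0.58 roll 0.00 cur ang 12.3 q6 -0.35 t 17.60 [0.513  0.0082 0.1356] F [1.2888 0.5624 0.3622]
0.0115 tx 0.07 ty 0.00 tz 1.29 roll 0.00 cur ang 12.3 q6 -0.35 t 17.60 [0.513  0.0082 0.1356] F [1.2888 0.5624 0.3622]
```

```bash
python3 -m crank '[{"fingers":-1,"tx":0.07,"ty":0,"tz":0.3,"roll":0},{"fingers":-1,"tx":0.07,"ty":0,"tz":0.55,"roll":0},{"fingers":-1,"tx":0.07,"ty":0,"tz":0.75,"roll":0},{"fingers":-1,"tx":0.07,"ty":0,"tz":0.9,"roll":0},{"fingers":-1,"tx":0.07,"ty":0,"tz":1.05,"roll":0},{"fingers":-1,"tx":0.07,"ty":0,"tz":1.2,"roll":0},{"fingers":-1,"tx":0.07,"ty":0,"tz":1.28,"roll":0},{"fingers":-1,"tx":0.07,"ty":0,"tz":1.28,"roll":0}]'; python3 - <<'E'
from h import *
g=grab("scene"); d=grab("side")
a=np.radians(12.3); ex=np.array([np.cos(a),np.sin(a)]); ey=np.array([-ex[1],ex[0]]); m=np.array([.5266,-.0536])
for q in(g,d):
    P=cloud(q).reshape(-1,3); x=(P[:,:2]-m)@ex; y=(P[:,:2]-m)@ey; z=P[:,2]
    X,Y=P[:,0],P[:,1]
    T=P[(z>.092)&(z<.106)&(X>.64)&(X<.75)&(Y<-.06)&(Y>-.16)]; print(len(T), cv2.minAreaRect((T[:,:2]*1000).astype(np.float32)) if len(T)>10 else '')
    T=P[(z>.049)&(z<.063)&(abs(X-.472)<.025)&(abs(Y-.245)<.06)]; print('B',len(T),cv2.minAreaRect((T[:,:2]*1000).astype(np.float32)))
s=observe(); print(s['contact_force'],s['tool_pos'])
# slug B grasp point
u=np.array([np.cos(np.radians(85.2)),np.sin(np.radians(85.2))]); gp=np.array([.4725,.2447])+.028*u; print(gp); go(*gp,.165,-4.8,s=s)
E
```

```text
time: 18.6
tool_pos: [0.5237, -0.0419, 0.1324]
tool_rot: [1.031, 1.57, -0.325]
contact_force: [0.0, 2.4, 1.9]
opening: 0.0003
558 ((676.4002685546875, -112.23844909667969), (81.0680923461914, 49.33031463623047), 12.419134140014648)
B 205 ((474.7843017578125, 244.4264373779297), (79.80592346191406, 25.1441593170166), 87.71228790283203)
473 ((673.53955078125, -113.6205062866211), (77.83321380615234, 48.667564392089844), 12.514704704284668)
B 155 ((469.2468566894531, 244.10633850097656), (86.11475372314453, 23.492971420288086), 84.47210693359375)
[0.3107 0.968  0.9676] [ 0.5236 -0.0419  0.1323]
[0.4748 0.2726]
tx -0.82 ty 0.49 tz -7.94 roll 1.71 cur ang 12.3 q6 -0.44 t 18.70 [ 0.5236 -0.0419  0.1323] F [0.3107 0.968  0.9676]
```

```bash
python3 -m crank '[{"fingers":-1,"tx":-0.2,"ty":0,"tz":-0.8,"roll":0},{"fingers":-1,"tx":-0.6,"ty":0.1,"tz":-2,"roll":0.3},{"fingers":-1,"tx":-0.8,"ty":0.2,"tz":-3.3,"roll":0.6},{"fingers":-0.5,"tx":-0.82,"ty":0.3,"tz":-4.6,"roll":0.9},{"fingers":0.1,"tx":-0.82,"ty":0.4,"tz":-5.9,"roll":1.2},{"fingers":0.1,"tx":-0.82,"ty":0.49,"tz":-7.1,"roll":1.5},{"fingers":0.1,"tx":-0.82,"ty":0.49,"tz":-7.94,"roll":1.71},{"fingers":0.1,"tx":-0.82,"ty":0.49,"tz":-7.94,"roll":1.71}]'; python3 - <<'E'
from h import *
g=grab("wrist")
P=cloud(g).reshape(-1,3); X,Y,Z=P.T
T=P[(Z>.049)&(Z<.063)&(abs(X-.472)<.025)&(abs(Y-.245)<.06)]; r=cv2.minAreaRect((T[:,:2]*1000).astype(np.float32)); print(len(T),r, T[:,1].max())
go(.4748,.2726,.0535,-4.8)
E
```

```text
time: 19.7
tool_pos: [0.4743, 0.2743, 0.1647]
tool_rot: [0.084, 1.57, -1.566]
contact_force: [0.9, -0.2, -0.0]
opening: 0.046
2401 ((470.785400390625, 250.99473571777344), (68.11577606201172, 24.175676345825195), 84.59805297851562) 0.2858757154469128
tx 2.78 ty 0.00 tz 0.01 roll 0.02 cur ang -4.6 q6 0.46 t 19.75 [0.4746 0.273  0.1647] F [ 0.4336 -1.0398 -0.7387]
```

```bash
python3 -m crank '[{"fingers":0.1,"tx":0.5,"ty":-0.04,"tz":0,"roll":0},{"fingers":0.1,"tx":1.2,"ty":-0.04,"tz":0,"roll":0},{"fingers":0.1,"tx":1.9,"ty":-0.04,"tz":0,"roll":0},{"fingers":0.1,"tx":2.5,"ty":-0.04,"tz":0,"roll":0},{"fingers":0.1,"tx":2.78,"ty":-0.04,"tz":0,"roll":0},{"fingers":0.1,"tx":2.78,"ty":-0.04,"tz":0,"roll":0},{"fingers":-1,"tx":2.78,"ty":-0.04,"tz":0,"roll":0},{"fingers":-1,"tx":2.78,"ty":-0.04,"tz":0,"roll":0}]' 50; python3 -m crank '[{"fingers":-1,"tx":0,"ty":0,"tz":0,"roll":0},{"fingers":-1,"tx":0,"ty":0,"tz":0,"roll":0},{"fingers":-1,"tx":0,"ty":0,"tz":0,"roll":0},{"fingers":-1,"tx":-0.4,"ty":0,"tz":0,"roll":0},{"fingers":-1,"tx":-1,"ty":0,"tz":0,"roll":0},{"fingers":-1,"tx":-1.8,"ty":0,"tz":0,"roll":0},{"fingers":-1,"tx":-2.2,"ty":0,"tz":0,"roll":0},{"fingers":-1,"tx":-2.2,"ty":0,"tz":0,"roll":0}]'; python3 - <<'E'
from h import *
a=np.radians(12.3); ex=np.array([np.cos(a),np.sin(a)]); ey=np.array([-ex[1],ex[0]])
m=np.array([.5266,-.0536]); s=observe(); print(s['opening'])
for d in(.095,): print(d,end=' '); go(*(m+ey*d),.130,12.3,s=s)
E
```

```text
time: 20.75
tool_pos: [0.4739, 0.2731, 0.0548]
tool_rot: [2.04, 1.569, 0.386]
contact_force: [-0.7, 0.0, -0.6]
opening: 0.035
time: 21.75
tool_pos: [0.4737, 0.2731, 0.1429]
tool_rot: [2.062, 1.569, 0.408]
contact_force: [0.1, 1.1, -3.3]
opening: 0.0248
0.024840407886222708
0.095 tx 0.32 ty 1.30 tz 5.76 roll -1.71 cur ang -4.8 q6 0.47 t 21.75 [0.4737 0.2731 0.1429] F [ 0.0519  1.0979 -3.3484]
```

```bash
python3 -m crank '[{"fingers":-1,"tx":0,"ty":0.15,"tz":0.6,"roll":-0.2},{"fingers":-1,"tx":0,"ty":0.35,"tz":1.6,"roll":-0.5},{"fingers":-1,"tx":0,"ty":0.6,"tz":2.7,"roll":-0.8},{"fingers":-1,"tx":0,"ty":0.85,"tz":3.8,"roll":-1.1},{"fingers":-1,"tx":0.1,"ty":1.05,"tz":4.7,"roll":-1.4},{"fingers":-1,"tx":0.2,"ty":1.2,"tz":5.4,"roll":-1.7},{"fingers":-1,"tx":0.27,"ty":1.3,"tz":5.76,"roll":-1.71},{"fingers":-1,"tx":0.27,"ty":1.3,"tz":5.76,"roll":-1.71}]'; python3 - <<'E'
from h import *
a=np.radians(12.3); ex=np.array([np.cos(a),np.sin(a)]); ey=np.array([-ex[1],ex[0]])
m=np.array([.5266,-.0536])
g=grab("scene"); d=grab("side"); s=observe()
for n in(.095,.015): print(n,end=' '); go(*(m+ey*n),.1315,12.3,s=s)
for q in(g,d):
    P=cloud(q).reshape(-1,3); x=(P[:,:2]-m)@ex; y=(P[:,:2]-m)@ey; z=P[:,2]
    k=(abs(x)<.022)&(y>.004)&(y<.084)&(z>.095)&(z<.15)
    print(k.sum(), 'front y',np.percentile(y[k],[0,2]))
    for lo in np.arange(.02,.085,.01):
        kk=k&(y>=lo)&(y<lo+.01)
        if kk.sum()>4: print('%.3f x %.4f..%.4f z %.4f..%.4f n%d'%(lo,*np.percentile(x[kk],[2,98]),*np.percentile(z[kk],[2,98]),kk.sum()))
E
```

```text
time: 22.75
tool_pos: [0.5056, 0.0387, 0.1302]
tool_rot: [-2.007, 1.569, 2.917]
contact_force: [-1.0, 0.2, -2.8]
opening: 0.0249
0.095 tx -0.02 ty 0.01 tz 0.02 roll -0.00 cur ang 12.3 q6 -0.29 t 22.85 [0.5056 0.0398 0.1308] F [ 0.0182  0.8184 -3.0604]
0.015 tx -0.02 ty 0.01 tz 2.02 roll -0.00 cur ang 12.3 q6 -0.29 t 22.85 [0.5056 0.0398 0.1308] F [ 0.0182  0.8184 -3.0604]
162 front y [0.0262 0.0264]
0.020 x -0.0106..0.0137 z 0.1153..0.1322 n16
0.030 x -0.0033..0.0127 z 0.1133..0.1337 n42
0.040 x -0.0069..0.0130 z 0.1131..0.1342 n40
0.050 x -0.0104..0.0143 z 0.1112..0.1343 n44
0.060 x -0.0063..0.0124 z 0.1163..0.1338 n18
292 front y [0.0254 0.0267]
0.020 x -0.0140..0.0087 z 0.1092..0.1309 n64
0.030 x -0.0146..0.0052 z 0.1146..0.1335 n46
0.040 x -0.0155..0.0062 z 0.1130..0.1331 n38
0.050 x -0.0146..0.0046 z 0.1148..0.1335 n38
0.060 x -0.0144..0.0047 z 0.1138..0.1334 n40
0.070 x -0.0140..0.0065 z 0.1160..0.1334 n38
0.080 x -0.0206..0.0201 z 0.1144..0.1477 n28
```

The second slug's alignment is as good. Enter it the same way, so that it pushes the first slug ahead.

```bash
python3 -m crank '[{"fingers":-1,"tx":-0.03,"ty":0,"tz":0.2,"roll":0},{"fingers":-1,"tx":-0.03,"ty":0,"tz":0.4,"roll":0},{"fingers":-1,"tx":-0.03,"ty":0,"tz":0.6,"roll":0},{"fingers":-1,"tx":-0.03,"ty":0,"tz":0.75,"roll":0},{"fingers":-1,"tx":-0.03,"ty":0,"tz":0.9,"roll":0},{"fingers":-1,"tx":-0.03,"ty":0,"tz":1.05,"roll":0},{"fingers":-1,"tx":-0.03,"ty":0,"tz":1.2,"roll":0},{"fingers":-1,"tx":-0.03,"ty":0,"tz":1.2,"roll":0}]'; python3 -m crank '[{"fingers":-1,"tx":0,"ty":0,"tz":0.15,"roll":0},{"fingers":-1,"tx":0,"ty":0,"tz":0.3,"roll":0},{"fingers":-1,"tx":0,"ty":0,"tz":0.45,"roll":0},{"fingers":-1,"tx":0,"ty":0,"tz":0.6,"roll":0},{"fingers":-1,"tx":0,"ty":0,"tz":0.7,"roll":0},{"fingers":-1,"tx":0,"ty":0,"tz":0.78,"roll":0},{"fingers":-1,"tx":0,"ty":0,"tz":0.78,"roll":0},{"fingers":-1,"tx":0,"ty":0,"tz":0.78,"roll":0}]'
```

```text
time: 23.85
tool_pos: [0.5163, -0.0086, 0.1323]
tool_rot: [0.032, 1.57, -1.324]
contact_force: [0.3, -0.1, -3.1]
opening: 0.0249
time: 24.85
tool_pos: [0.523, -0.0386, 0.1324]
tool_rot: [0.545, 1.57, -0.811]
contact_force: [0.4, -0.7, -3.6]
opening: 0.0251
```

```bash
python3 -m crank '[{"fingers":-1,"tx":0.05,"ty":0,"tz":0,"roll":0},{"fingers":0.1,"tx":0.08,"ty":0,"tz":0,"roll":0},{"fingers":0.1,"tx":0.08,"ty":0,"tz":0,"roll":0},{"fingers":0.1,"tx":0.08,"ty":0,"tz":0,"roll":0},{"fingers":0.1,"tx":-0.4,"ty":0,"tz":0,"roll":0},{"fingers":0.1,"tx":-1,"ty":0,"tz":0,"roll":0},{"fingers":0.1,"tx":-1.4,"ty":0,"tz":-0.3,"roll":0},{"fingers":-1,"tx":-1.4,"ty":0,"tz":-1.2,"roll":0}]' 30; python3 -m crank '[{"fingers":-1,"tx":0,"ty":0,"tz":0,"roll":0},{"fingers":-1,"tx":0,"ty":0,"tz":0,"roll":0},{"fingers":-1,"tx":0,"ty":0,"tz":0,"roll":0},{"fingers":-1,"tx":0.5,"ty":0,"tz":0,"roll":0},{"fingers":-1,"tx":1,"ty":0,"tz":0,"roll":0},{"fingers":-1,"tx":1.35,"ty":0,"tz":0,"roll":0},{"fingers":-1,"tx":1.35,"ty":0,"tz":0,"roll":0},{"fingers":-1,"tx":1.35,"ty":0,"tz":0,"roll":0}]'; python3 - <<'E'
from h import *
a=np.radians(12.3); ex=np.array([np.cos(a),np.sin(a)]); ey=np.array([-ex[1],ex[0]])
m=np.array([.5266,-.0536])
s=observe(); print(s['opening'])
for n in(.038,.022,.0195): print(n,end=' '); go(*(m+ey*n),.133,12.3,s=s)
E
```

```text
time: 25.85
tool_pos: [0.5133, 0.0085, 0.1897]
tool_rot: [1.233, 1.568, -0.125]
contact_force: [1.0, 0.3, -1.6]
opening: 0.0442
time: 26.85
tool_pos: [0.513, 0.0084, 0.1348]
tool_rot: [1.308, 1.57, -0.048]
contact_force: [-0.2, 0.1, -0.1]
opening: 0.0007
0.0007480868409212888
0.038 tx 0.05 ty 0.00 tz 0.64 roll 0.00 cur ang 12.3 q6 -0.35 t 26.85 [0.513  0.0084 0.1348] F [-0.158   0.0576 -0.0799]
0.022 tx 0.05 ty 0.00 tz 1.04 roll 0.00 cur ang 12.3 q6 -0.35 t 26.85 [0.513  0.0084 0.1348] F [-0.158   0.0576 -0.0799]
0.0195 tx 0.05 ty 0.00 tz 1.10 roll 0.00 cur ang 12.3 q6 -0.35 t 26.85 [0.513  0.0084 0.1348] F [-0.158   0.0576 -0.0799]
```

```bash
python3 -m crank '[{"fingers":-1,"tx":0.05,"ty":0,"tz":0.3,"roll":0},{"fingers":-1,"tx":0.05,"ty":0,"tz":0.55,"roll":0},{"fingers":-1,"tx":0.05,"ty":0,"tz":0.7,"roll":0},{"fingers":-1,"tx":0.05,"ty":0,"tz":0.8,"roll":0},{"fingers":-1,"tx":0.05,"ty":0,"tz":0.9,"roll":0},{"fingers":-1,"tx":0.05,"ty":0,"tz":0.98,"roll":0},{"fingers":-1,"tx":0.05,"ty":0,"tz":1.02,"roll":0},{"fingers":-1,"tx":0.05,"ty":0,"tz":1.02,"roll":0}]'; python3 - <<'E'
from h import *
a=np.radians(12.3); ex=np.array([np.cos(a),np.sin(a)]); ey=np.array([-ex[1],ex[0]]); m=np.array([.5266,-.0536])
g=grab("scene"); d=grab("side"); s=observe(); p=s['tool_pos'][:2]-m; print('finger front d',p@ey-.0095,p@ex,'F along tube',s['contact_force'][:2]@ey)
for q in(g,d):
    P=cloud(q).reshape(-1,3); X,Y,z=P.T
    T=P[(z>.092)&(z<.106)&(X>.64)&(X<.75)&(Y<-.06)&(Y>-.16)]; print(len(T), cv2.minAreaRect((T[:,:2]*1000).astype(np.float32)))
save('m7.png',cv2.resize(g[0][170:270,240:390],(600,400),interpolation=cv2.INTER_CUBIC))
E
```

```text
time: 27.85
tool_pos: [0.5211, -0.0305, 0.1327]
tool_rot: [3.036, 1.569, 1.68]
contact_force: [-1.4, 6.6, 3.0]
opening: 0.0003
finger front d 0.014304784792955437 -0.000513479744729983 F along tube 5.963756450732685
561 ((676.1337890625, -112.47447204589844), (82.12887573242188, 49.75777053833008), 12.794671058654785)
478 ((673.95263671875, -114.38818359375), (77.7463607788086, 48.81174087524414), 14.042886734008789)
```

```bash
python3 -m crank '[{"fingers":-1,"tx":0,"ty":0,"tz":0.01,"roll":0},{"fingers":-1,"tx":0,"ty":0,"tz":0.02,"roll":0},{"fingers":-1,"tx":0,"ty":0,"tz":0.03,"roll":0},{"fingers":-1,"tx":0,"ty":0,"tz":0.04,"roll":0},{"fingers":-1,"tx":0,"ty":0,"tz":0.05,"roll":0},{"fingers":-1,"tx":0,"ty":0,"tz":0.05,"roll":0},{"fingers":-1,"tx":0,"ty":0,"tz":0.05,"roll":0},{"fingers":-1,"tx":0,"ty":0,"tz":0.05,"roll":0}]'; cat > c.py <<'E'
from h import *
a=np.radians(12.3); ex=np.array([np.cos(a),np.sin(a)]); ey=np.array([-ex[1],ex[0]]); m=np.array([.5266,-.0536])
s=observe(); p=s['tool_pos'][:2]-m; print('finger front d',p@ey-.0095,p@ex,'F along tube',s['contact_force'][:2]@ey)
E
python3 c.py
```

```text
time: 28.95
tool_pos: [0.5214, -0.0321, 0.1327]
tool_rot: [3.082, 1.568, 1.725]
contact_force: [-1.7, 7.7, 4.4]
opening: 0.0007
finger front d 0.012574541088454105 -0.0004871512211067161 F along tube 7.849880617486357
```

Still moving at a roughly constant 6–8 N, so not yet at the end; continue creeping.

```bash
for i in 1; do python3 -m crank '[{"fingers":-1,"tx":0,"ty":0,"tz":0.01,"roll":0},{"fingers":-1,"tx":0,"ty":0,"tz":0.02,"roll":0},{"fingers":-1,"tx":0,"ty":0,"tz":0.03,"roll":0},{"fingers":-1,"tx":0,"ty":0,"tz":0.04,"roll":0},{"fingers":-1,"tx":0,"ty":0,"tz":0.05,"roll":0},{"fingers":-1,"tx":0,"ty":0,"tz":0.05,"roll":0},{"fingers":-1,"tx":0,"ty":0,"tz":0.05,"roll":0},{"fingers":-1,"tx":0,"ty":0,"tz":0.05,"roll":0}]'; done; python3 c.py
```

```text
time: 29.95
tool_pos: [0.5214, -0.033, 0.1327]
tool_rot: [-3.062, 1.566, 1.865]
contact_force: [-2.3, 12.4, 5.1]
opening: 0.0007
finger front d 0.011754774438274213 -0.0006557149500669895 F along tube 12.652378597575254
```

```bash
python3 -m crank '[{"fingers":-1,"tx":0,"ty":0,"tz":0.01,"roll":0},{"fingers":-1,"tx":0,"ty":0,"tz":0.02,"roll":0},{"fingers":-1,"tx":0,"ty":0,"tz":0.03,"roll":0},{"fingers":-1,"tx":0,"ty":0,"tz":0.03,"roll":0},{"fingers":-1,"tx":0,"ty":0,"tz":0.03,"roll":0},{"fingers":-1,"tx":0,"ty":0,"tz":0.03,"roll":0},{"fingers":-1,"tx":0,"ty":0,"tz":0.03,"roll":0},{"fingers":-1,"tx":0,"ty":0,"tz":0.03,"roll":0}]'; python3 c.py
```

```text
time: 30.95
tool_pos: [0.5213, -0.0331, 0.1327]
tool_rot: [-3.019, 1.564, 1.908]
contact_force: [-3.3, 17.1, 7.5]
opening: 0.0009
finger front d 0.011617738918430582 -0.0007825867466027476 F along tube 17.450919638932408
```

The force climbed to 17 N with no further motion, at about 11.6 mm out (nominal 10 mm), so the slugs are bottomed. Back off, clear the scene and check.

```bash
python3 -m crank '[{"fingers":-1,"tx":0,"ty":0,"tz":-0.2,"roll":0},{"fingers":-1,"tx":0,"ty":0,"tz":-0.6,"roll":0},{"fingers":-1,"tx":-0.4,"ty":0,"tz":-1.2,"roll":0},{"fingers":-1,"tx":-1.2,"ty":0,"tz":-2.2,"roll":0},{"fingers":-1,"tx":-2,"ty":0,"tz":-3.2,"roll":0},{"fingers":-1,"tx":-2.5,"ty":0,"tz":-4,"roll":0},{"fingers":-1,"tx":-2.5,"ty":0,"tz":-4,"roll":0},{"fingers":-1,"tx":-2.5,"ty":0,"tz":-4,"roll":0}]'; python3 - <<'E'
from h import *
a=np.radians(12.3); ex=np.array([np.cos(a),np.sin(a)]); ey=np.array([-ex[1],ex[0]]); m=np.array([.5266,-.0536])
g=grab("scene"); d=grab("side")
for q in(g,d):
    P=cloud(q).reshape(-1,3); X,Y,z=P.T
    T=P[(z>.092)&(z<.106)&(X>.64)&(X<.75)&(Y<-.06)&(Y>-.16)]; print(len(T), cv2.minAreaRect((T[:,:2]*1000).astype(np.float32)))
    x=(P[:,:2]-m)@ex; y=(P[:,:2]-m)@ey
    k=(abs(x)<.012)&(y>-.03)&(y<.05)&(z>.106)&(z<.131); print('slug end y',np.sort(y[k])[-12:])
    k=(abs(x)<.015)&(y>-.03)&(y<.05)&(z>.139)&(z<.15); print('tube end y',np.sort(y[k])[-6:])
save('m8.png',np.hstack([cv2.resize(g[0][180:260,250:350],(400,320),interpolation=cv2.INTER_CUBIC),cv2.resize(d[0][160:260,300:425],(400,320),interpolation=cv2.INTER_CUBIC)]))
E
```

```text
time: 31.95
tool_pos: [0.4879, 0.1196, 0.2317]
tool_rot: [-1.192, 1.57, -2.547]
contact_force: [0.8, 0.5, -0.3]
opening: 0.0006
564 ((676.1521606445312, -112.51873016357422), (81.61405944824219, 49.68010711669922), 12.754804611206055)
slug end y [0.0051 0.0055 0.0058 0.0076 0.0077 0.0078 0.008  0.0081 0.0082 0.0101
 0.0101 0.0103]
tube end y [-0.0012 -0.0011 -0.0009 -0.0007 -0.0006 -0.0003]
478 ((673.92724609375, -114.880126953125), (78.42279052734375, 47.99371337890625), 12.823149681091309)
slug end y []
tube end y [-0.0009 -0.0009 -0.0009 -0.0001 -0.      0.0013]
```

View pics/m8.png

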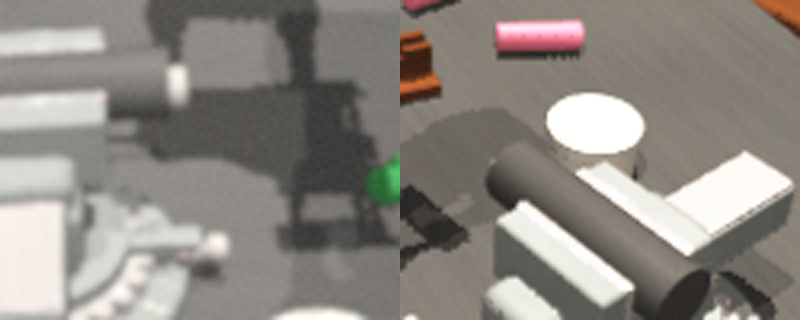

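About 10 mm of the last slug stands out of the mouth, at (178,85). The vise fits still give 12.8°, the same notch, and the tools are untouched. Handing in.

```bash
python3 -c "
from cell import *
s=observe(); print(s['time'],s['contact_force']); print(hand_in())"
```

```text
32.05 [-0.49854032 -0.29623908 -0.5631554 ]
the job is handed in; nothing more can be done
None
```

The vise is in its 30° notch, both steel slugs are home in the tube, and the job was handed in at 32 s; no verdict was reported.

- **Vise:** I pushed the anvil tail with the closed fingers, five clicks in all. An enlarged wrist view after the fourth click showed the broad zero line one click behind the plunger, so one more click was needed. After that, the tail fits put the vise's y-axis at 102.3° to 102.8°; the notch lies at about 102°.
- **Slugs:** I entered each slug by its rear end and pushed it in with the closed fingertips, the second driving the first ahead of it. The push was constant at 6–8 N, then rose to 17 N with no further movement, so I took the slugs to be hard against the closed end.

**Last checks**
- The scene camera showed the last slug about 10 mm out of the mouth; the fingertip position had put it at 11.6 mm. Both are within the 5 mm allowed.
- The side camera could not see the slug's end, so it gave no second reading of that.
- One side-camera vise fit, taken with the gripper nearby, read 14.0°. The same fit read 12.8° once the arm was clear, matching the scene camera.
- The gripper was clear of everything with about zero force. The tin looked undisturbed in the last crop. I did not look at the jacks or paddle again at the end, but the tool was not driven against either.

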